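Back off the locking collar of a sensor test socket

ROBOT

A 7-joint arm with a two-finger parallel gripper is mounted at the origin on the work surface. World frame = base frame: x ahead of the robot, y to its left, z up, the work surface at z = 0. Lengths are in m, angles in rad, forces in N, time in s.
With the tool pointing down it reaches from about 0.4 to 0.9 m from the base axis. Payload 5.6 kg.
Tool frame: the origin (TCP) lies midway between the tips of the shut fingers; the grasp point (between the pads) lies 19 mm behind it; y points along the fingers, z is the direction in which the jaws open and shut, and the axes are right-handed (so a half turn about y gives the same grasp; the last joint's range is limited). The gripper opens to 92 mm and grips with 3 to 60 N. Pads are 20 mm wide; open, the fingers measure 128 mm over their backs; the gripper's body (75 mm by 189 mm) begins 69 mm behind the grasp point.
Start: joints at [-0.043, 0.468, -0.012, 1.603, 0.006, 1.071, -0.056], TCP at [0.65, -0, 0.215] pointing down, gripper open.
Joint ranges: [-2.53, 2.53], [-0.31, 2.02], [-1.57, 1.55], [0.28, 2.44], [-1.29, 4.43], [0.15, 1.84], [-2.92, 2.92]. Speed limits (rad/s): [2.57, 2.57, 3.14, 3.14, 3.14, 3.14, 3.14].

INTERFACE

Orientations are given as a 3x3 rotation matrix whose columns are the frame's x, y, z axes.
In Python, from station import env, effector, solver, viewer, workorder, search_frame, tip_of gives the robot as it stands. Calls block until the motion is done:
- env.reach(position, orientation): joint-space move of the TCP to a pose.
- env.movel(position, frame=None, rate=0.15): straight line of the TCP; frame=None keeps the orientation; rate is the mean speed in m/s.
- env.goto_joints(angles): joint-space move.
- effector.release() and effector.grasp(squeeze=None): open the fingers fully, or close them until they stop; squeeze is the grip in N (None keeps the last).
- env.pause(seconds).
- solver.inverse_kinematics(position, orientation): joint angles nearest the present ones, or None.
- env.sense(): the state.
- viewer.read_camera(name): name is "scene" or "side" or "wrist"; returns (picture, depth): 400x640x3 uint8, red, green, blue; 400x640 float32, m along the optical axis (not along the pixel's ray), 0 where there is no reading.
- viewer.camera_info(name): a dict with "intrinsics" (3x3 intrinsics, pixels), "eye" and "rotation" of the camera in the world; the wrist camera has in their place "T_tool_cam" (4x4, takes a point from camera to tool coordinates, whose origin is the TCP and whose axes are the tool frame's). Camera axes: x right, y up, looking along -z (the intrinsics and any distortion apply to the point x, -y, -z); pixel columns grow to the right and rows downward; lengths in m; the calibration is good to about 2 mm. A picture is of the moment at which its call begins: read the wrist's pose just before it. camera_info takes no time and is no camera call.
A pose or a line that the arm cannot do raises env.PlanningError and nothing moves.
- workorder.finish_job(): hands the job in, once; it reports no verdict.
Trained networks look in the newest picture that a camera, given by its name, has taken for a name from the list of things; names that differ only in an ending like _2 or _b are one class to them, and where a whole thing is asked for, a point or a joint stands for the part that bears it (a point fixed in the world has none). Each returns a list of dicts, best first, with "score" (0 to 1); they miss things now and then, are a little off and sometimes report something else, mostly with a low value. They report only what shows in the picture. A call takes as long as a camera call. They do not tell look-alikes from the thing itself.
- search_frame(camera, name): "at" ([x, y, z] in m, in world coordinates, good to about 4 mm: the middle of the surface that is visible of it).
- tip_of(camera, name): "at" ([x, y, z] in m, in world coordinates, good to about 4 mm: a listed point, or the origin of a listed thing).
The state is a dict: "t": time; "joint_positions": joint angles; "joint_velocities": joint speeds; "tau": joint torques, N m; "ee_pos": TCP position; "tcp_rot": TCP orientation; "wrist_force": force on the tool from outside, world axes, zero at the start; "moment": the same for the moment, N m; "gripper_width": finger opening in m.
Only numpy, scipy, OpenCV 4.12 (cv2) and the standard library are available. Lean on these libraries where they do the work, as an engineer would, in place of code of your own. Each camera call takes 0.05 s, during which the arm holds its last target.

TASK

Loosen the knurled locking collar of the test socket by stroking its rim anticlockwise (seen from above) with a fingertip, until it is two full turns from tight and its line is back in line with the line on the flange. Someone has already begun, so the collar starts less than half a turn from tight; do not run on past that, or the collar comes off its thread. Pick nothing up: leave the sensor standing in the socket and the spare sensor, circuit board and screwdriver where they lie.

Things in the scene. Friction and masses are not known exactly. Their poses are not given: they have to be found in the camera images.
- collar (a joint): Turn of the collar in rad, 0 = tight (hard stop), growing anticlockwise from above, counting on over full turns (one turn 6.283, two 12.566). Starts between 0.3 and 3.0. Needs about 0.06 N m (1.2 N at the rim), so a side press of a few newtons on the rim drives it by friction; stays where left. A fingertip circling the rim at constant heading rolls on it and turns it by more than it circles.
- collar_centre (a point): Point on the collar's axis, level with its flat top, 78 mm above the bench. Collar: aluminium ring, upright axis, 104 mm across the knurl (ribs 2 mm proud of a 100 mm core), hole 60 mm, 24 mm high (54 to 78 mm above the bench). Under it a steel body 76 mm across and a flange 144 mm across, 10 mm thick, bolted to the bench; beside the rim all is free down to the flange.
- collar_mark (a point): Middle of the black line engraved on the collar's top (19 mm long, 4 mm wide, radial), 41 mm from the axis; turns with the collar. At 0, one and two turns it points the same way as the flange's line.
- index_mark (a point): Middle of the black radial line on the flange's top (21 mm long, 4 mm wide), 62 mm from the axis, 10 mm above the bench.
- sensor_centre (a point): Centre of the sensor that stands loose in the socket's bore, on the collar's axis: red cylinder with steel cap, 44 mm across, 65 mm high, its foot 30 mm and its top 95 mm above the bench, so it stands 17 mm above the collar's top. To be left in place.
- spare_centre (a point): Centre of the spare sensor standing on the bench: red cylinder with steel cap, 44 mm across, 50 mm high, 150 to 190 mm from the collar's axis. To be left alone.
- board_centre (a point): Middle of the small circuit board on brass feet, 45 by 60 mm, 22 mm high in all, lying on the bench 150 to 190 mm from the collar's axis. To be left alone.
- driver: Screwdriver lying on the bench, 150 mm long along its own x axis, handle under 35 mm thick, 150 to 185 mm beyond the collar's axis. To be left alone.
There are look-alikes about, which are no part of the job. Leave any yellow look-alike of the part that bears sensor_centre alone.

How it is judged:
On the way:
1. the collar passes one full turn from tight (value of joint collar above 6.283 rad), for 0.1 s.
At the end, for the whole second after the job is handed in: The collar is at rest two full turns from tight, within 20 degrees either way (12.22 to 12.92 rad), the sensor still stands seated and upright in the socket, and the spare sensor, board and screwdriver are within 25 mm of where they were (value of joint collar between 12.216 and 12.916 rad and velocity of joint collar between -0.05 and 0.05 rad/s and distance between sensor_centre and collar_centre below 0.022 m and angle between sensor_centre's own z axis and vertical below 0.15 rad and distance of each of spare_centre, board_centre, driver from where it was at the start of the episode below 0.025 m); the robot touches nothing.
It fails at once if the collar is turned more than 40 degrees past the second turn (value of joint collar above 13.264 rad).
It fails at once if the sensor in the socket is lifted or tipped (distance of sensor_centre from where it was at the start of the episode above 0.008 m or angle between sensor_centre's own z axis and vertical above 0.25 rad).
It fails at once if a bystander is lifted, knocked over or pushed aside (distance of any of spare_centre, board_centre, driver from where it was at the start of the episode above 0.03 m).
It also fails if it takes over 61 s, if anything falls off the work surface, if the arm or the gripper's body presses on something with over 40 N, if the wrist force passes 120 N, or if a joint passes its speed limit or range.

## Working session

There is one attempt and no reset: what is moved stays moved. The work goes in short steps, each a Python script; the robot and the scene stay as the last script left them, time stands still between calls to the robot, and variables do not carry over. Pictures are saved under pics/ and viewed, and the job is handed in when it is done.

```bash
ls; mkdir -p pics; cat > h.py <<'E'
import numpy as np, cv2
from station import env, effector, solver, viewer, workorder, search_frame, tip_of
def snap(cam,fn):
    s=env.sense(); p,d=viewer.read_camera(cam); cv2.imwrite('pics/'+fn,p[:,:,::-1]); return s,p,d
def campose(cam,s=None):
    i=viewer.camera_info(cam)
    if 'eye' in i: return np.array(i['intrinsics']),np.array(i['rotation']),np.array(i['eye']),i
    T=np.array(i['T_tool_cam']); R=np.array(s['tcp_rot']); return np.array(i['intrinsics']),R@T[:3,:3],R@T[:3,3]+np.array(s['ee_pos']),i
E
python3 - <<'E'
from h import *
for c in ['scene','side','wrist']:
    s,p,d=snap(c,c+'0.png'); np.save('pics/d_%s.npy'%c,d)
    print(c,viewer.camera_info(c))
    for n in ['collar_centre','collar_mark','index_mark','sensor_centre','spare_centre','board_centre','driver']:
        print(n,[(np.round(r['at'],3).tolist(),round(r['score'],2)) for r in tip_of(c,n)[:3]])
s=env.sense();print(s['t'],s['ee_pos'],s['tcp_rot'],s['gripper_width'])
E
```

```text
pics
scene {'intrinsics': array([[515.31926027,   0.        , 310.12506638],
       [  0.        , 515.31926027, 195.91987447],
       [  0.        ,   0.        ,   1.        ]]), 'eye': array([ 1.23470836, -0.04986404,  1.00377111]), 'rotation': array([[ 0.19854899, -0.79386293,  0.57476947],
       [ 0.98005676,  0.16571596, -0.10966749],
       [-0.00818752,  0.58508108,  0.81093347]])}
collar_centre [([0.531, -0.016, 0.076], 0.84)]
collar_mark [([0.517, 0.026, 0.078], 0.56), ([0.499, -0.195, 0.013], 0.28)]
index_mark [([0.585, -0.042, 0.007], 0.86)]
sensor_centre [([0.488, 0.144, 0.033], 0.61), ([0.683, 0.082, 0.033], 0.61), ([0.53, -0.019, 0.059], 0.59)]
spare_centre [([0.586, 0.148, 0.023], 0.61)]
board_centre []
driver [([0.693, -0.06, -0.002], 0.75)]
side {'intrinsics': array([[512.16122385,   0.        , 317.63601608],
       [  0.        , 512.16122385, 205.19305011],
       [  0.        ,   0.        ,   1.        ]]), 'eye': array([0.0013321 , 0.65840038, 0.80613141]), 'rotation': array([[-0.71303927,  0.48105105, -0.51006361],
       [-0.70081686, -0.46747711,  0.538814
[... 891 characters left out ...]
4128e-04],
       [ 0.00000000e+00,  0.00000000e+00,  0.00000000e+00,
         1.00000000e+00]])}
collar_centre []
collar_mark [([0.516, 0.02, 0.078], 0.76)]
index_mark [([0.594, -0.039, 0.01], 0.64)]
sensor_centre [([0.531, -0.015, 0.065], 0.88), ([0.488, 0.15, 0.034], 0.85), ([0.684, 0.085, 0.034], 0.76)]
spare_centre [([0.589, 0.151, 0.025], 0.86)]
board_centre [([0.498, -0.192, 0.009], 0.58), ([0.533, -0.015, 0.066], 0.47)]
driver [([0.691, -0.064, -0.002], 0.77)]
1.2 [ 6.49994821e-01 -4.49139613e-05  2.14579539e-01] [[-8.01953943e-05 -1.46154581e-05  9.99999997e-01]
 [-9.99999996e-01 -3.79202028e-05 -8.01959485e-05]
 [ 3.79213748e-05 -9.99999999e-01 -1.46124170e-05]] 0.09176762457904927
```

View pics/scene0.png

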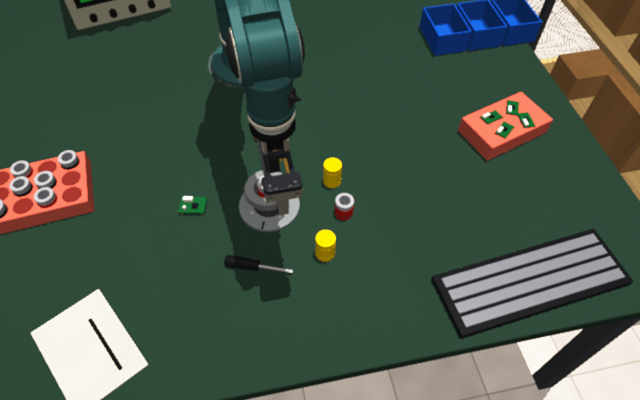

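View pics/wrist0.png

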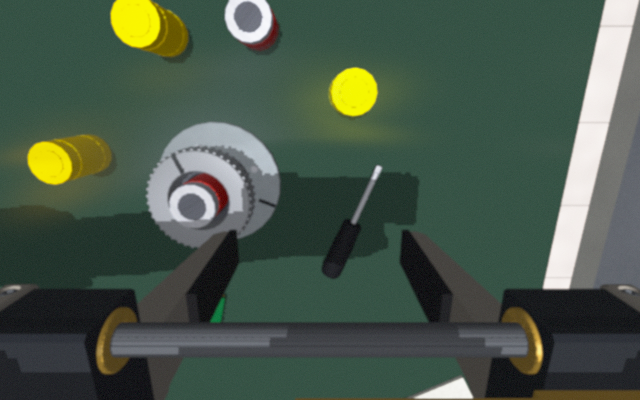

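View pics/side0.png

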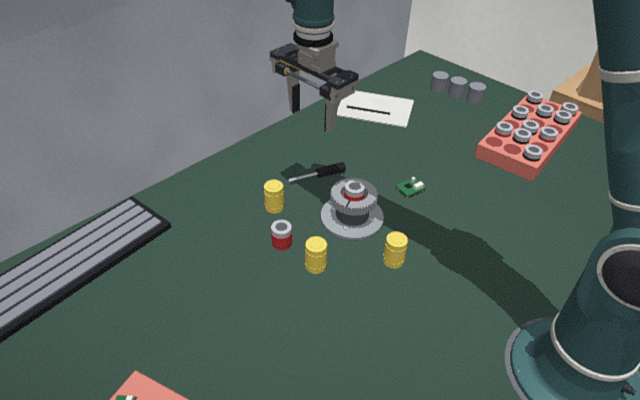

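The wrist picture shows the socket at about (200,195). The collar line is at (177,163), the flange line at (268,203), and the red spare, board and driver stand clear. There are three yellow look-alikes. Next I'll refine the centre from depth and check joint 7's range around the circle.

```bash
python3 - <<'E'
from h import *
from scipy.optimize import least_squares
s=env.sense()
for c in ['scene','side','wrist']:
    K,R,e,_=campose(c,s); d=np.load('pics/d_%s.npy'%c)
    v,u=np.mgrid[0:400,0:640]
    P=np.stack([(u-K[0,2])/K[0,0]*d,-(v-K[1,2])/K[1,1]*d,-d],-1)@R.T+e
    m=(d>0)&(np.hypot(P[...,0]-.531,P[...,1]+.016)<.065)&(abs(P[...,2]-.078)<.005)
    q=P[m]
    # outer edge: cost = cover by annulus 30..52
    def f(x): 
        r=np.hypot(q[:,0]-x[0],q[:,1]-x[1]); return np.clip(r-.051,0,None)+np.clip(.030-r,0,None)
    o=least_squares(f,[.531,-.016]); print(c,len(q),o.x,np.median(q[:,2]))
C=np.array([.531,-.016])
print('IK; th, heading variants (z outward / z inward / x outward / x inward)')
for th in np.arange(-180,181,20):
    row=[]
    for off in [0,180,90,-90]:
        a=np.radians(th+off); z=np.array([np.cos(a),np.sin(a),0]); y=np.array([0,0,-1.]); x=np.cross(y,z)
        t=np.radians(th); p=[C[0]+.07*np.cos(t),C[1]+.07*np.sin(t),.055]
        q=solver.inverse_kinematics(p,np.c_[x,y,z]); row.append(None if q is None else (round(q[6],2),round(q[4],2),round(q[0],2)))
    print(th,row)
E
```

```text
scene 470 [ 0.53007339 -0.01124584] 0.07697077402142455
side 797 [ 0.53316914 -0.01764824] 0.07767767089818578
wrist 5132 [ 0.52852381 -0.01809879] 0.07737870365874469
IK; th, heading variants (z outward / z inward / x outward / x inward)
-180 [(np.float64(-2.75), np.float64(-0.45), np.float64(-0.53)), (np.float64(-0.06), np.float64(0.02), np.float64(-0.01)), (np.float64(-1.43), np.float64(-0.19), np.float64(-0.26)), (np.float64(1.32), np.float64(0.23), np.float64(0.23))]
-160 [(np.float64(-2.41), np.float64(-0.39), np.float64(-0.41)), (np.float64(0.31), np.float64(0.06), np.float64(0.08)), (np.float64(-1.07), np.float64(-0.15), np.float64(-0.16)), (np.float64(1.67), np.float64(0.29), np.float64(0.33))]
-140 [(np.float64(-2.06), np.float64(-0.35), np.float64(-0.32)), (np.float64(0.66), np.float64(0.1), np.float64(0.17)), (np.float64(-0.72), np.float64(-0.11), np.float64(-0.06)), (np.float64(2.02), np.float64(0.34), np.float64(0.43))]
-120 [(np.float64(-1.73), np.float64(-0.3), np.float64(-0.23)), (np.float64(0.99), np.float64(0.15), np.float64(0.25)), (np.float64(-0.38), np.float64(-
[... 2892 characters left out ...]
[(np.float64(1.96), np.float64(0.39), np.float64(0.29)), (np.float64(-0.77), np.float64(-0.06), np.float64(-0.2)), (np.float64(-2.11), np.float64(-0.3), np.float64(-0.46)), (np.float64(0.61), np.float64(0.15), np.float64(0.03))]
160 [(np.float64(2.31), np.float64(0.43), np.float64(0.38)), (np.float64(-0.42), np.float64(-0.02), np.float64(-0.11)), (np.float64(-1.78), np.float64(-0.24), np.float64(-0.36)), (np.float64(0.96), np.float64(0.19), np.float64(0.13))]
180 [(np.float64(-2.75), np.float64(-0.45), np.float64(-0.53)), (np.float64(-0.06), np.float64(0.02), np.float64(-0.01)), (np.float64(-1.43), np.float64(-0.19), np.float64(-0.26)), (np.float64(1.32), np.float64(0.23), np.float64(0.23))]
```

Outward-facing jaw axis allows about ±165° around the rim. I'll use two tool-rotating strokes, since the collar needs about 10.2 rad (start ≈ 2.37). First I'll close the fingers, approach at −150° and feel for the rim.

```bash
cat >> h.py <<'E'
C=np.array([.5305,-.017])
def pose(th,r,z,C=C):
    o=np.array([np.cos(th),np.sin(th),0]); y=np.array([0,0,-1.]); x=np.cross(y,o)
    return np.r_[C+r*o[:2],z], np.c_[x,y,o]
def force(th,s,f0):
    f=np.array(s['wrist_force'])-f0; return f[0]*np.cos(th)+f[1]*np.sin(th), -f[0]*np.sin(th)+f[1]*np.cos(th), f[2]
E
python3 - <<'E'
from h import *
effector.grasp(squeeze=20); print(env.sense()['gripper_width'],env.sense()['t'])
th=np.radians(-150)
env.reach(*pose(th,.115,.2)); print(env.sense()['t'])
p,R=pose(th,.115,.057); env.movel(p,R,rate=.15)
p,R=pose(th,.080,.057); env.movel(p,R,rate=.1)
env.pause(.2); s=env.sense(); f0=np.array(s['wrist_force']); print(s['t'],f0,s['ee_pos']-p); np.save('f0.npy',f0)
r=.080
while r>.055:
    r-=.001; p,R=pose(th,r,.057); env.movel(p,R,rate=.05); s=env.sense(); F=force(th,s,f0)
    if F[0]>4: break
print(r,F,s['t'],np.hypot(*(np.array(s['ee_pos'])[:2]-C)))
snap('side','side1.png')
E
```

```text
0.0008627627972719304 2.55
4.6
6.4 [-0.85997445 -0.53288882  0.13968479] [-5.44778214e-04 -3.22522209e-04 -8.37256342e-06]
0.06299999999999999 (np.float64(4.191687222196095), np.float64(-0.04140082776671794), np.float64(3.0883709658272838)) 10.65 0.06401891583282636
```

View pics/side1.png

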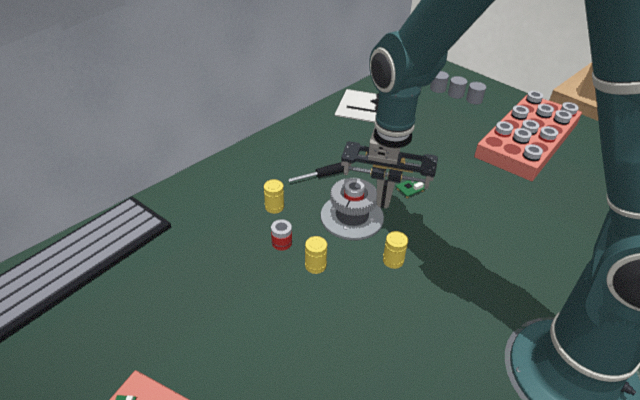

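Contact is at a TCP radius of about 64 mm with soft compliance, and the side picture shows the fingertip beside the rim near (385,190). Next is a force-guided stroke: a short piece first, then a check.

```bash
cat >> h.py <<'E'
def stroke(th,th_end,r,f0,step=10,rate=.08,Ft=7,z=.057,every=4):
    i=0
    while th<th_end-1e-6:
        th=min(th+np.radians(step),th_end)
        p,R=pose(th,r,z); env.movel(p,R,rate=rate); s=env.sense(); F=force(th,s,f0)
        if i%every==0: print(round(np.degrees(th)),round(r,4),np.round(F,1),round(s['t'],2),flush=True)
        if np.linalg.norm(np.array(s['wrist_force']))>40: print('FORCE',F); break
        r+=np.clip((F[0]-Ft)*.00012,-.001,.0015); i+=1
    return th,r
E
python3 - <<'E'
from h import *
f0=np.load('f0.npy')
th,r=stroke(np.radians(-150),np.radians(-110),.0625,f0,every=1)
print(th,r); np.save('st.npy',[th,r])
snap('side','side2.png'); print([(np.round(x['at'],3),x['score']) for x in tip_of('side','collar_mark')])
snap('scene','scene2.png'); print([(np.round(x['at'],3),x['score']) for x in tip_of('scene','collar_mark')])
E
```

```text
-140 0.0625 [4.7 2.2 1.4] 11.03
-130 0.0622 [5.7 1.8 0. ] 11.35
-120 0.0621 [ 5.9  2.3 -1.4] 11.68
-110 0.0619 [ 5.3  1.4 -1.3] 12.0
-1.9198621771937632 0.0617274437511623
[(array([0.496, 0.   , 0.075]), 0.65)]
[(array([0.496, 0.007, 0.076]), 0.58)]
```

View pics/side2.png

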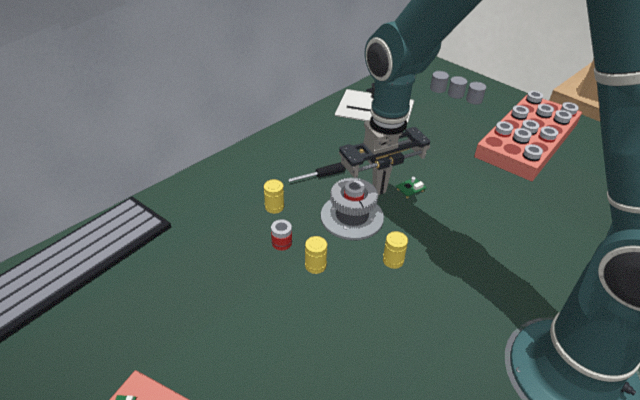

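The collar followed: its line moved from about 112° to 150° for 40° of stroking. I'll continue to +150°.

```bash
python3 - <<'E'
from h import *
f0=np.load('f0.npy'); th,r=np.load('st.npy')
th,r=stroke(th,np.radians(150),r,f0,every=3)
print(th,r); p,R=pose(th,.10,.057); env.movel(p,R,rate=.1)
p,R=pose(th,.10,.20); env.movel(p,R,rate=.25)
for c in ['side','scene','wrist']:
    s,_,_=snap(c,c+'3.png')
    for n in ['collar_mark','index_mark','sensor_centre','spare_centre','board_centre','driver']:
        print(c,n,[(np.round(x['at'],3).tolist(),round(x['score'],2)) for x in tip_of(c,n)[:3]])
print(env.sense()['t'])
E
```

```text
-100 0.0617 [ 7.   1.7 -2.9] 12.53
-70 0.0617 [ 7.6  2.2 -4.5] 13.5
-40 0.0619 [ 8.6  2.9 -5.6] 14.47
-10 0.0624 [ 8.8  2.  -4.6] 15.45
20 0.0628 [ 7.2  1.3 -3.2] 16.43
50 0.0629 [ 6.1  0.6 -0.5] 17.4
80 0.0627 [6.6 0.3 1.3] 18.38
110 0.0626 [ 7.2 -0.9  3.6] 19.35
140 0.0627 [ 6.3 -0.   2.8] 20.32
2.617993877991493 0.06253865706393372
side collar_mark [([0.554, 0.016, 0.076], 0.72)]
side index_mark [([0.59, -0.043, 0.007], 0.97)]
side sensor_centre [([0.491, 0.147, 0.034], 0.93), ([0.687, 0.087, 0.03], 0.76), ([0.382, 0.022, 0.035], 0.69)]
side spare_centre [([0.584, 0.158, 0.028], 0.86)]
side board_centre [([0.494, -0.194, 0.009], 0.72)]
side driver [([0.587, -0.043, 0.006], 0.61), ([0.692, -0.062, -0.002], 0.57)]
scene collar_mark [([0.556, 0.019, 0.078], 0.91)]
scene index_mark [([0.586, -0.042, 0.008], 0.74)]
scene sensor_centre [([0.684, 0.08, 0.032], 0.95), ([0.384, 0.018, 0.034], 0.94), ([0.49, 0.146, 0.033], 0.88)]
scene spare_centre [([0.584, 0.147, 0.024], 0.85)]
scene board_centre [([0.501, -0.194, 0.011], 0.62)]
scene driver [([0.691, -0.058, -0.0], 0.85)]
wrist collar_mark [([0.559, 0.015, 0.074], 0.8), ([0.497, -0.198, 0.014], 0.29)]
wrist index_mark []
wrist sensor_centre [([0.382, 0.024, 0.033], 0.96), ([0.531, -0.013, 0.064], 0.92), ([0.681, 0.083, 0.034], 0.58)]
wrist spare_centre []
wrist board_centre [([0.496, -0.199, 0.011], 0.58)]
wrist driver [([0.69, -0.065, 0.001], 0.55)]
22.95
```

View pics/scene3.png

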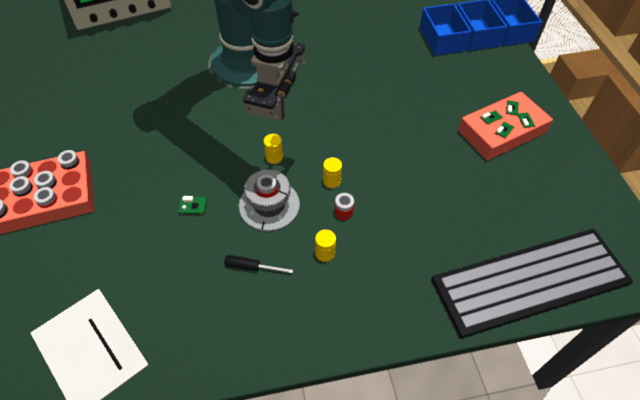

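View pics/side3.png

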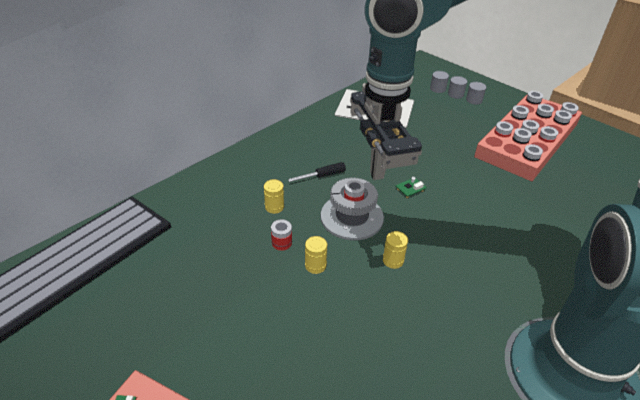

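View pics/wrist3.png

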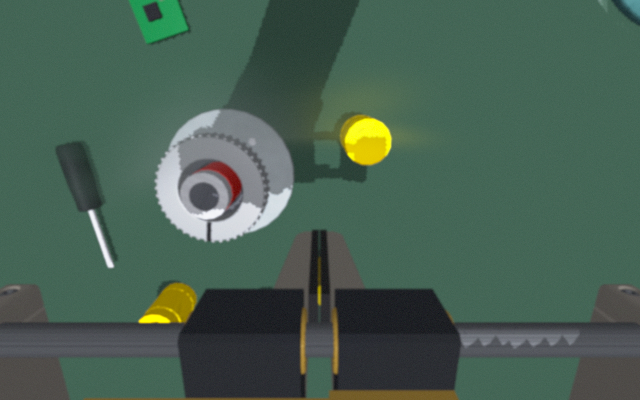

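All clear. The collar line sits at (209,231) in the wrist picture, and both fixed cameras put it near 53°, so 300° of stroking gave 300° of turning. It is now about 436° from tight with about 284° to go. The second stroke will stop about 25° short for a check.

```bash
python3 - <<'E'
from h import *
f0=np.load('f0.npy'); th=np.radians(-150)
for a in [60,-50]:
    env.reach(*pose(np.radians(a),.10,.2))
env.reach(*pose(th,.10,.2)); print(env.sense()['t'])
p,R=pose(th,.08,.057); env.movel(p,R,rate=.15)
env.pause(.1); s=env.sense(); print(force(th,s,f0),s['t'])
f0=np.array(s['wrist_force']); np.save('f0.npy',f0)
p,R=pose(th,.0620,.057); env.movel(p,R,rate=.06); s=env.sense(); print('contact',force(th,s,f0))
th,r=stroke(th,np.radians(109),.062,f0,every=4)
np.save('st.npy',[th,r]); print(th,r)
for c in ['side','scene','wrist']:
    s,_,_=snap(c,c+'4.png')
    for n in ['collar_mark','index_mark']:
        print(c,n,[(np.round(x['at'],3).tolist(),round(x['score'],2)) for x in tip_of(c,n)[:3]])
print(env.sense()['t'])
E
```

```text
27.0583
(np.float64(-1.7847344969536074), np.float64(-0.12222053767692154), np.float64(-0.25344723269262304)) 28.275
contact (np.float64(8.43258769775175), np.float64(-0.29967489585491913), np.float64(7.885177647296906))
-140 0.062 [7.6 1.5 2.5] 29.05
-100 0.0621 [ 7.3  1.2 -0.4] 30.35
-60 0.062 [ 6.5 -0.7 -3.1] 31.65
-20 0.0622 [ 7.5  0.5 -3.9] 32.95
20 0.0624 [ 7.1  0.3 -2.3] 34.25
60 0.0623 [6.6 2.3 0.3] 35.55
100 0.0622 [7.3 1.  3.8] 36.85
1.9024088846738192 0.06232897146200592
side collar_mark [([0.559, -0.049, 0.075], 0.57)]
side index_mark []
scene collar_mark [([0.56, -0.043, 0.075], 0.71)]
scene index_mark [([0.586, -0.039, 0.004], 0.9)]
wrist collar_mark [([0.56, -0.046, 0.078], 0.67)]
wrist index_mark []
37.6083
```

View pics/scene4.png

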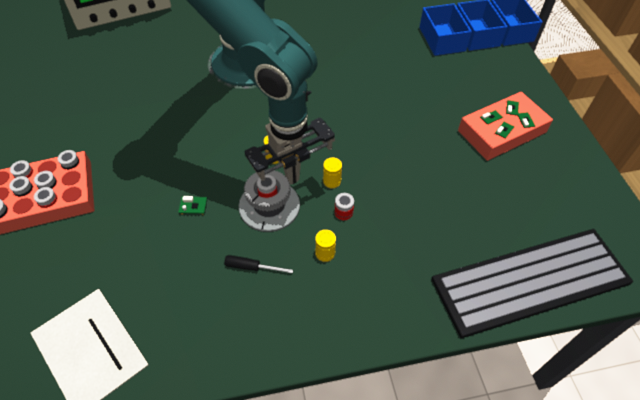

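View pics/wrist4.png

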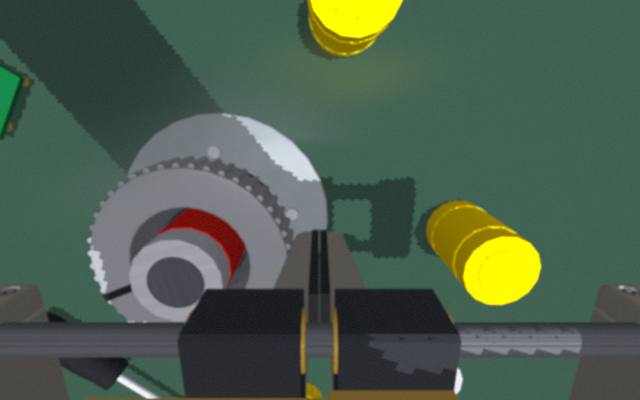

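The collar line is near −46° and the flange line near −23°, as predicted (about 23° left). I'll do the last 23°, retreat and check.

```bash
python3 - <<'E'
from h import *
f0=np.load('f0.npy'); th,r=np.load('st.npy')
th,r=stroke(th,th+np.radians(23),r,f0,step=8,every=1)
p,R=pose(th,.10,.057); env.movel(p,R,rate=.1)
p,R=pose(th,.10,.20); env.movel(p,R,rate=.25)
env.reach(*pose(np.radians(95),.09,.30))
for c in ['side','scene','wrist']:
    s,_,_=snap(c,c+'5.png')
    for n in ['collar_mark','index_mark','sensor_centre','spare_centre','board_centre','driver']:
        print(c,n,[(np.round(x['at'],3).tolist(),round(x['score'],2)) for x in tip_of(c,n)[:4]])
print(env.sense()['t'])
E
```

```text
117 0.0623 [7.1 2.  3.8] 37.9
125 0.0623 [8.  2.4 4.6] 38.19
132 0.0625 [8.2 2.6 3.5] 38.47
side collar_mark [([0.568, -0.035, 0.077], 0.62)]
side index_mark [([0.592, -0.044, 0.006], 0.75)]
side sensor_centre [([0.494, 0.149, 0.034], 0.94), ([0.685, 0.091, 0.028], 0.81), ([0.529, -0.016, 0.062], 0.77), ([0.383, 0.02, 0.032], 0.75)]
side spare_centre [([0.586, 0.157, 0.027], 0.95)]
side board_centre [([0.497, -0.193, 0.007], 0.86)]
side driver [([0.692, -0.067, 0.0], 0.57)]
scene collar_mark [([0.569, -0.031, 0.074], 0.84), ([0.586, 0.149, 0.021], 0.62)]
scene index_mark [([0.584, -0.041, 0.008], 0.64)]
scene sensor_centre [([0.681, 0.085, 0.031], 0.9), ([0.531, -0.017, 0.061], 0.87), ([0.491, 0.146, 0.033], 0.79), ([0.384, 0.018, 0.03], 0.75)]
scene spare_centre [([0.587, 0.149, 0.022], 0.92)]
scene board_centre [([0.497, -0.19, 0.011], 0.65)]
scene driver [([0.694, -0.059, -0.003], 0.67)]
wrist collar_mark [([0.571, -0.034, 0.079], 0.65)]
wrist index_mark [([0.568, -0.035, 0.075], 0.39)]
wrist sensor_centre [([0.487, 0.15, 0.032], 0.86), ([0.532, -0.012, 0.063], 0.72), ([0.382, 0.019, 0.034], 0.56)]
wrist spare_centre [([0.586, 0.15, 0.027], 0.92)]
wrist board_centre [([0.499, -0.196, 0.011], 0.94)]
wrist driver [([0.692, -0.065, 0.002], 0.6)]
41.3083
```

View pics/scene5.png

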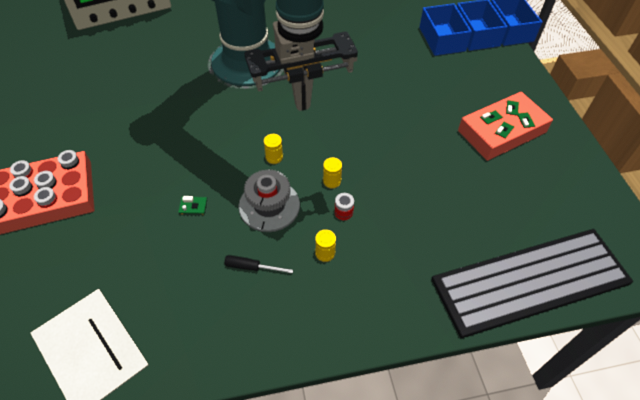

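View pics/wrist5.png

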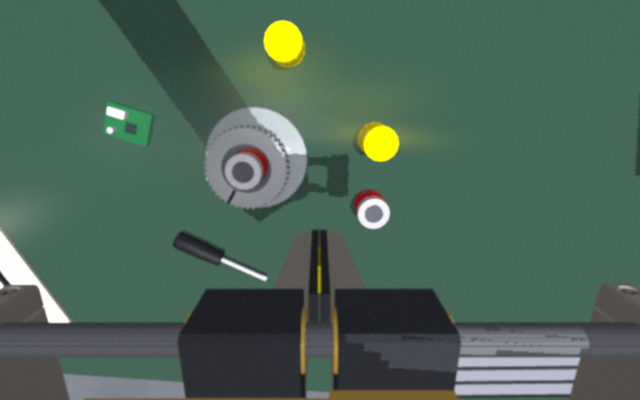

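In the scene picture the collar line at (264,200) and flange line at (264,224) are in line (about −23° each). The sensor is upright, the bystanders have not moved and the arm is clear. Handing in.

```bash
python3 - <<'E'
from h import *
print(workorder.finish_job()); print(env.sense()['t'])
E
```

```text
the job is handed in; nothing more can be done
None
the job is handed in; nothing more can be done
```

I loosened the collar to two full turns from tight and handed the job in at about 41 s of the 61 s allowed; the interface reported no verdict.

- **Method:** I used two strokes around the rim with the closed fingertips, turning the tool with the circle and aiming for about 7 N of side press. The strokes were 300° and 282°, with the line checked by camera between them.
- **Turn count:** the collar started about 136° from tight, measured from its line against the flange line. Adding 582° gives about 718°, and the camera checks showed no slip.
- **Line at the end:** the collar line was at about −22.8° and the flange line at about −23.5°, so they agree within about 1°. This is from the side and scene cameras for both lines, plus the wrist camera for the collar line.
- **Sensor and bystanders:** the sensor was still upright on the axis. The spare sensor, board and screwdriver were within a few millimetres of their first readings, which is about the accuracy of the detections. The gripper was clear of everything.
- **Disagreements:** in the last wrist picture the network put the flange line on the collar line, with a low score of 0.39, so I ignored it. The spare's position differs by about 8 mm between the side and scene cameras, but did so from the start.

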